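Load the battery pack into the demo machine's power unit

TASK

Load the slim battery pack that has a flat tongue at one end into the open bay of the power unit: hook its tongue under the bay's lip first, then swing the other end down until the pack lies flat and fully home on the bay floor, and let go. Leave the other two packs, the wide one and the one without a tongue, where they are.

Things in the scene. Friction and masses are not known exactly. Their poses are not given: they have to be found in the camera images.
- pack: Slim dark grey pack to load, 0.3-0.56 kg, flat on table. Body 90x56x30 mm high; tongue 30 long, 44 wide, 8 thick at the -x end, level with the underside; grip rib on top 60 long (x), 18 wide (y), 26 high (top at z=56). Origin: underside, middle of the 120 mm length: tongue tip x=-60, body -30 to 60, rib and mass centre x=12. x: tongue to other end, z up.
- dock: Fixed grey power unit. Origin: on the table under the bay's middle, z up. mm: bay floor z=8, inside x -68 to 68, y -37 to 37. Lip over x -68 to -42, underside z=32, top 38: no room to lower the pack in level. Housing x -140 to -68, 100 wide, 55 high. End wall (x 68 to 80) to z=22, side walls to z=26, inner edges sloped. Seated pack has the same x direction.
- wide_pack: Bystander: similar pack with tongue, 120 mm long but 86 mm wide, too wide for the bay; rib as on the slim one. Origin: underside, middle of its length; tongue at -x.
- plain_pack: Bystander: similar pack, 120x56x30 mm, no tongue, both ends square, rib in the middle; does not go into the bay. Origin: centre of its underside, x along its length.
Not all that is in view belongs to the job. Leave any yellow look-alike of the pack alone. Of the things that look like the dock, the larger one is meant.

How it is judged:
By the outcome, as a careful person would: the job done as asked, in the order asked, and still so for the second after the job is handed in, with the robot touching nothing.
It also fails if it takes over 38 s, if anything falls off the work surface, if the arm or the gripper's body presses on something with over 40 N, if the wrist force passes 120 N, or if a joint passes its speed limit or range.

ROBOT

A 6-joint arm with a two-finger parallel gripper is mounted at the origin on the work surface. World frame = base frame: x ahead of the robot, y to its left, z up, the work surface at z = 0. Lengths are in mm, angles in degrees, forces in N, time in s.
With the tool pointing down it reaches from about 275 to 750 mm from the base axis. Payload 10.2 kg.
Tool frame: the origin (TCP) lies at the centre of the arm's flange, where the gripper is bolted on; the fingertips stand 166 mm ahead of it and the grasp point (between the pads) lies 147 mm ahead of it; z points along the fingers, y is the direction in which the jaws open and shut (so a half turn about z gives the same grasp; the last joint's range is limited). The gripper opens to 88 mm and grips with 3 to 60 N. Pads are 18 mm wide; open, the fingers measure 123 mm over their backs; the gripper's body (75 mm by 187 mm) begins 45 mm behind the grasp point.
Start: joints at [62.888, 17.928, 85.812, -0, 76.261, -12.8], TCP at [129.799, 508.709, 404.72] pointing down, gripper open.
Joint ranges: [-168.41, 168.41], [-55.51, 124.54], [10.69, 146.95], [-70.63, 250.63], [1, 178], [-165.06, 165.06]. Speed limits (degrees/s): [136.94, 136.94, 172.46, 180, 180, 180].

INTERFACE

Orientations are given as [roll, pitch, yaw] about the fixed x, y, z axes, in that order (R = Rz(yaw) Ry(pitch) Rx(roll)).
In Python, from workcell import get_state, camera, hand_in, cut_out gives the robot as it stands.
- The arm moves only by the tool step_arm, never from a script. Its argument "series" is text: rows parted by semicolons, each of 5 numbers parted by spaces: the finger opening in cm, from 0 to 8.81, then the shift along the tool's x, y, z in cm, then the turn about the tool's z in rad. In form: hand dx dy dz roll; .... A call has 1 to 20 rows; each row is the pose to reach, as a shift and turn from the pose measured when the call began, along the tool's axes at that moment; what a row does not reach only later rows make up. A row lasts 1/8 s, in which the tool goes at most 62.5 mm and 10.7 degrees, less where a joint would pass 70% of its speed; a pose out of reach is approached as far as the arm can. A call with a gripper value outside its range is refused whole. The fingers move at their own pace and stop on an object; "grip_force" is the grip in N (left out, the last holds). Time passes only in rows, so rows that repeat a pose let the fingers close. It gives the time, the measured TCP pose, the force and the opening at its end, in the units of the state.
- get_state(): the state, without advancing time (a new reading comes with each control period).
- camera(name): name is "scene" or "top" or "wrist"; returns a dict with "image" (384x512x3 uint8, red, green, blue), "z_map" (384x512 float32, mm along the optical axis (not along the pixel's ray), 0 where there is no reading), "fovy" (degrees; the focal length in pixels is half the picture's height over the tangent of half this angle, whatever the lens; pixels are square), "cx", "cy" (the principal point, pixels), "rvec" (rotation vector, rad) and "tvec" (3), from world to camera coordinates, as OpenCV has them; the wrist camera has in their place "mount" (4x4, takes a point from camera to tool coordinates, whose origin is the TCP and whose axes are the flange's). Camera axes: x right, y down, z forward; pixel columns grow to the right and rows downward; lengths in mm; the calibration is good to about 2 mm. A picture is of the moment at which its call begins: read the wrist's pose just before it.
- hand_in(): hands the job in, once; it reports no verdict.
Trained networks look in a picture, given as the dict that the camera call returned (one of the last four; its "shot" number tells which), for a name from the list of things; names that differ only in an ending like _2 or _b are one class to them, and where a whole thing is asked for, a point or a joint stands for the part that bears it (a point fixed in the world has none). Each returns a list of dicts, best first, with "confidence" (0 to 1); they miss things now and then, are a little off and sometimes report something else, mostly with a low value. They report only what shows in the picture. A call takes as long as a camera call. They do not tell look-alikes from the thing itself.
- cut_out(picture, query): "mask" (384x512 bool, what is visible of it) and "location" ([column, row] in pixels, amid what is visible of it).
The state is a dict: "t": time; "qpos": joint angles; "qvel": joint speeds; "tau": joint torques, N m; "ee_pos": TCP position; "ee_rot": TCP orientation; "wrist_force": force on the tool from outside, world axes, zero at the start; "wrist_torque": the same for the moment, N m; "finger_gap": finger opening in mm.
Only numpy, scipy, OpenCV 4.12 (cv2) and the standard library are available. Lean on these libraries where they do the work, as an engineer would, in place of code of your own. Each camera call takes 0.05 s, during which the arm holds its last target.

## Working session

There is one attempt and no reset: what is moved stays moved. The work goes in short steps, Python scripts to look and compute and a tool call to move; the robot and the scene stay as the last step left them, time stands still between calls to the robot, and variables do not carry over. Pictures are saved under pics/ and viewed, and the job is handed in when it is done.

Besides the shell and the picture viewer there is one more tool, called after "Emit:" by a JSON object that holds its "name" and its "arguments". step_arm: Moves the arm, as the interface text tells. Its arguments: {"type":"object","properties":{"series":{"type":"string"},"grip_force":{"type":"number"}},"required":["series"]}

```bash
ls; mkdir -p pics; cat > h.py <<'E'
import numpy as np, cv2, pickle
from workcell import get_state, camera, hand_in, cut_out
def K(c):
    f=c["image"].shape[0]/2/np.tan(np.radians(c["fovy"])/2)
    return f,c["cx"],c["cy"]
def pts(c,Twc=None):
    f,cx,cy=K(c);z=c["z_map"].astype(float)
    v,u=np.mgrid[:z.shape[0],:z.shape[1]]
    P=np.stack([(u-cx)/f*z,(v-cy)/f*z,z],-1)
    if Twc is None:
        R,_=cv2.Rodrigues(np.array(c["rvec"],float)); t=np.array(c["tvec"],float).ravel()
        W=(P-t)@R
    else: W=P@Twc[:3,:3].T+Twc[:3,3]
    W[z==0]=np.nan
    return W
def save(c,n,s=1.5):
    cv2.imwrite(n,cv2.resize(c["image"][...,::-1],None,fx=s,fy=s))
def tool(s):
    from scipy.spatial.transform import Rotation as Ro
    T=np.eye(4);T[:3,:3]=Ro.from_euler('xyz',s["ee_rot"],degrees=True).as_matrix();T[:3,3]=s["ee_pos"];return T
E
python3 - <<'E'
from h import *
s=get_state();print(s)
for n in ["top","scene"]:
    c=camera(n);save(c,f"pics/{n}0.png");pickle.dump(c,open(f"{n}0.pkl","wb"))
    print(n,c["fovy"],c["cx"],c["cy"],c["rvec"],c["tvec"])
    for q in ["pack","dock","wide_pack","plain_pack"]:
        for r in cut_out(c,q):
            W=pts(c)[r["mask"]];print(q,r["confidence"],r["location"],r["mask"].sum(),np.nanmedian(W,0).round(),np.nanmin(W,0).round(),np.nanmax(W,0).round())
E
```

```text
pics
{'t': 0.0, 'qpos': array([ 6.28896114e+01,  1.79591241e+01,  8.58547554e+01, -5.59322453e-04,
        7.62615725e+01, -1.27976249e+01]), 'qvel': array([ 0.03191357,  0.05473667, -0.01231919, -0.02015887, -0.03660027,
       -0.01651764]), 'tau': array([ 8.27837630e-05, -4.02189410e+01, -2.52270359e+01,  6.94652740e-02,
        3.52222798e-02, -5.52119434e-05]), 'ee_pos': array([129.76045459, 508.66735431, 404.15888871]), 'ee_rot': array([-1.79926302e+02, -1.61835528e-02,  1.65687359e+02]), 'wrist_force': array([0.26168678, 0.70246224, 0.49113763]), 'wrist_torque': array([-0.02766013,  0.00925458, -0.01232121]), 'finger_gap': 87.93794646882472}
top 47.230299158817544 265.91953284535913 188.6812963028221 [ 2.14203314 -2.09275287  0.21356503] [ -47.4976106   456.41757693 1020.98507843]
pack 0.96 [400.7, 144.8] 985 [ 577. -368.   31.] [ 526. -436.    0.] [ 646. -321.   61.]
pack 0.66 [354.4, 180.5] 1080 [ 487. -256.   31.] [ 429. -288.    2.] [ 548. -231.   61.]
dock 0.98 [134.3, 261.4] 2550 [277. 275.  20.] [192. 235.  -3.] [372. 324.  55.]
dock 0.78 [181.1, 153.2] 3588 [540. 181. 
[... 193 characters left out ...]
219.   -4.] [ 673. -133.   62.]
scene 57.96562122923014 256.90846843303706 193.38023497291928 [ 2.07493882  0.52475561 -0.25513185] [-410.67676021 -101.45394458 1037.99858982]
pack 0.89 [208.6, 266.5] 1910 [ 510. -272.   30.] [ 428. -291.   -1.] [ 549. -200.   58.]
pack 0.56 [216.6, 341.4] 3093 [ 599. -392.   30.] [ 519. -436.   -1.] [ 649. -311.   58.]
dock 0.87 [243.2, 141.8] 987 [270. 261.  16.] [162. 232.  -3.] [367. 412.  51.]
dock 0.8 [313.7, 174.5] 2450 [538. 168.  21.] [400. 109.  -1.] [664. 366.  66.]
wide_pack 0.73 [239.0, 217.4] 1597 [ 481. -114.   29.] [ 391. -154.    0.] [536. -43.  58.]
plain_pack 0.84 [282.7, 258.3] 2157 [ 616. -191.   30.] [ 530. -224.   -1.] [675. -97.  58.]
```

View pics/top0.png

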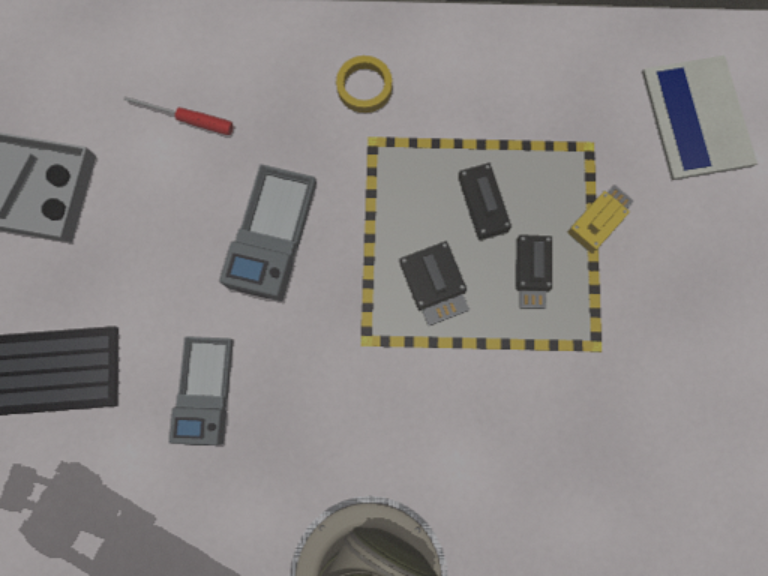

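View pics/scene0.png

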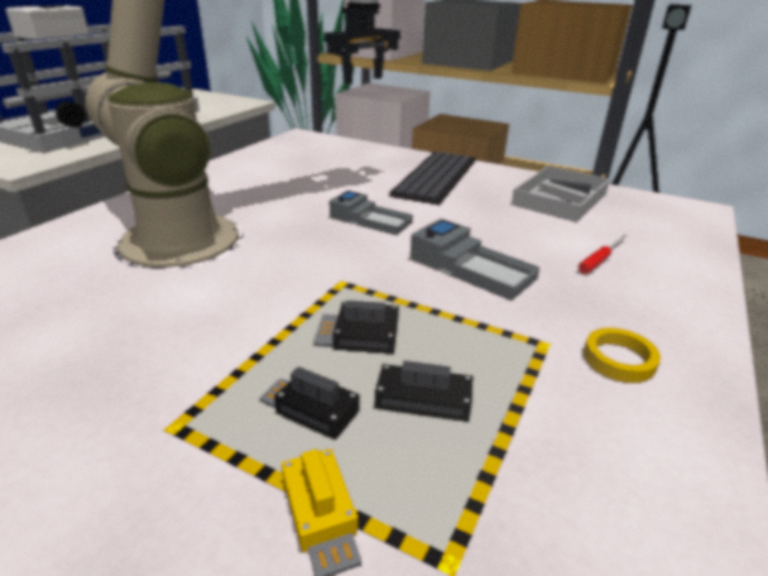

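Top view candidates (px in the 768-wide view):
- **Packs:** slim dark pack with tongue (534,270), wide with tongue (433,282), plain (485,200), yellow look-alike (600,218).
- **Docks:** large (268,232), small (202,390).

I choose the slim dark pack at (534,270) and the larger dock at (268,232). Next I'll measure both and check a crop.

```bash
cat >> h.py <<'E'
def rect(xy):
    (c,(w,h),a)=cv2.minAreaRect(xy.astype(np.float32))
    if w<h: w,h,a=h,w,a+90
    a=(a+90)%180-90
    return np.round(c,1),round(w,1),round(h,1),round(a,1)
E
python3 - <<'E'
from h import *
c=pickle.load(open("top0.pkl","rb"));W=pts(c)
X,Y,Z=W[...,0],W[...,1],W[...,2]
def sel(x0,x1,y0,y1,z0,z1):
    m=(X>x0)&(X<x1)&(Y>y0)&(Y<y1)&(Z>z0)&(Z<z1)
    n,l,st,_=cv2.connectedComponentsWithStats(m.astype(np.uint8)); k=1+np.argmax(st[1:,4]);return l==k
for nm,z0,z1 in [("rib",48,66),("body+rib",24,66),("all",4,66)]:
    m=sel(420,560,-300,-215,z0,z1);print("pack",nm,rect(W[m][:,:2]),np.median(Z[m]),m.sum(), W[m].mean(0).round(1))
for nm,z0,z1 in [("house",45,75),("all",14,75),("floor",5,12),("lip",34,44),]:
    m=sel(410,680,90,270,z0,z1);print("dock",nm,rect(W[m][:,:2]),np.median(Z[m]),m.sum())
img=c["image"][...,::-1]
a=cv2.resize(img[145:215,325:395],(390,390));b=cv2.resize(img[100:210,135:245],(390,390))
cv2.imwrite("pics/crop.png",np.hstack([a,b]))
# table level check
m=(X>420)&(X<650)&(Y>-60)&(Y<60);print(np.nanmedian(Z[m]))
E
```

```text
pack rib (array([ 500.2, -260.2]), 59.4, 18.8, -1.3) 56.87347464231168 200 [ 499.3 -260.1   56.6]
pack body+rib (array([ 503.5, -259.8]), 90.6, 55.9, -1.4) 31.944501909515502 813 [ 501.  -258.1   37.7]
pack all (array([ 493.1, -264.5]), 132.6, 66.0, -0.7) 30.487193822425656 1113 [ 489.  -257.7   30.2]
dock house (array([475.7, 198.8]), 100.1, 72.8, 77.3) 56.28571687118581 1217
dock all (array([547.4, 182.6]), 223.3, 100.8, -12.5) 50.350391122354154 2377
dock floor (array([594.3, 174.6]), 104.3, 74.5, -12.9) 8.932348522213978 1011
dock lip (array([525.2, 187.8]), 97.2, 25.0, 76.0) 39.21468699024229 347
1.6594232706477594
```

View pics/crop.png

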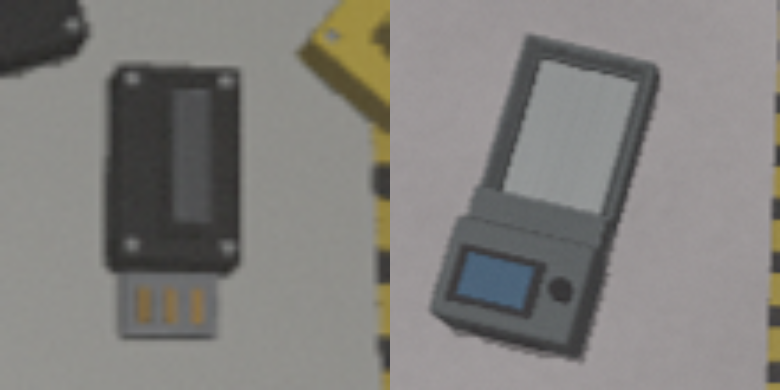

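```bash
cat >> h.py <<'E'
def rel(x,y,z,yaw):
    s=get_state();T=tool(s);d=T[:3,:3].T@(np.array([x,y,z])-T[:3,3])
    cur=np.degrees(np.arctan2(T[1,0],T[0,0]));a=(yaw-cur+180)%360-180
    print("t",s["t"],"cm",(d/10).round(2),"roll rad",round(-np.radians(a),3),"rot",s["ee_rot"].round(2))
E
python3 -c "
from h import *
rel(511,-260,290,178.6)"
```

```text
t 0.5 cm [-55.94 -65.06  11.47] roll rad -0.225 rot [-180.     -0.    165.68]
```

Emit:
{"name": "step_arm", "arguments": {"series": "4 -55.94 -65.06 11.4 -0.225;4 -55.94 -65.06 11.4 -0.225;4 -55.94 -65.06 11.4 -0.225;4 -55.94 -65.06 11.4 -0.225;4 -55.94 -65.06 11.4 -0.225;4 -55.94 -65.06 11.4 -0.225;4 -55.94 -65.06 11.4 -0.225;4 -55.94 -65.06 11.4 -0.225;4 -55.94 -65.06 11.4 -0.225;4 -55.94 -65.06 11.4 -0.225;4 -55.94 -65.06 11.4 -0.225;4 -55.94 -65.06 11.4 -0.225;4 -55.94 -65.06 11.4 -0.225;4 -55.94 -65.06 11.4 -0.225;4 -55.94 -65.06 11.4 -0.225;4 -55.94 -65.06 11.4 -0.225;4 -55.94 -65.06 11.4 -0.225", "grip_force": 8}}

```text
t: 2.62
ee_pos: [510.8, -258.9, 291.3]
ee_rot: [-180.0, 0.0, 178.6]
wrist_force: [0.6, 0.2, 0.2]
finger_gap: 40.1
```

```bash
python3 - <<'E'
from h import *
s=get_state();c=camera("wrist");save(c,"pics/w1.png")
T=tool(s)@np.array(c["mount"]);W=pts(c,T);X,Y,Z=[W[...,i] for i in range(3)]
print(s["ee_pos"],np.array(c["mount"]).round(2))
for nm,z0,z1 in [("rib",50,62),("body",25,62)]:
    m=(X>430)&(X<570)&(Y>-300)&(Y<-215)&(Z>z0)&(Z<z1)
    n,l,st,_=cv2.connectedComponentsWithStats(m.astype(np.uint8)); k=1+np.argmax(st[1:,4]);m=l==k
    print(nm,rect(W[m][:,:2]),np.median(Z[m]),m.sum())
E
```

```text
[ 510.82203319 -258.8879676   291.27923526] [[-0.   -0.96 -0.28 73.32]
 [ 1.   -0.    0.    1.67]
 [-0.   -0.28  0.96 19.73]
 [ 0.    0.    0.    1.  ]]
rib (array([ 499.8, -260. ]), 60.1, 18.3, -1.0) 56.241860953877705 1927
body (array([ 502.4, -260.2]), 89.3, 56.1, -0.9) 30.674123519843192 7218
```

View pics/w1.png

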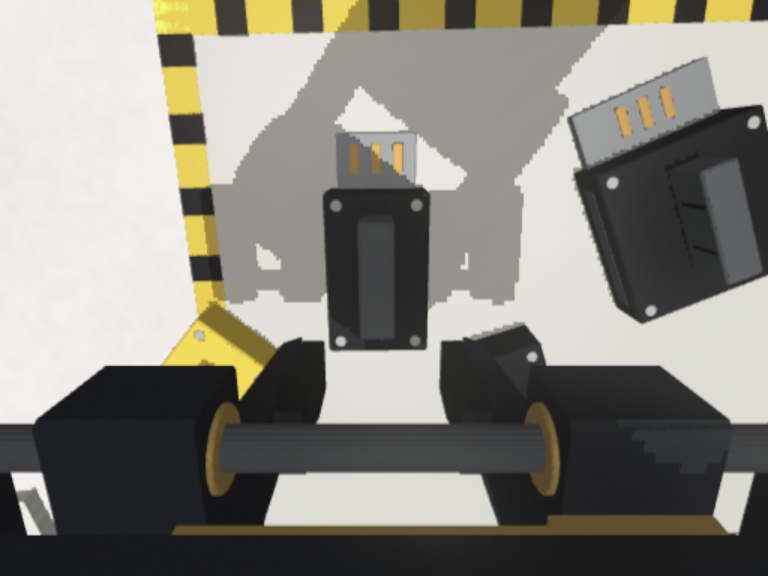

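```bash
python3 -c "
from h import *
rel(511.5,-260.1,201,179.1)"
```

```text
t 2.675 cm [-0.06 -0.11  9.03] roll rad -0.008 rot [-1.7998e+02  2.0000e-02  1.7865e+02]
```

Emit:
{"name": "step_arm", "arguments": {"series": "4 -0.06 -0.11 5 -0.008;4 -0.06 -0.11 8 -0.008;4 -0.06 -0.11 9.03 -0.008;4 -0.06 -0.11 9.03 -0.008;4 -0.06 -0.11 9.03 -0.008;1.2 -0.06 -0.11 9.03 -0.008;1.2 -0.06 -0.11 9.03 -0.008;1.2 -0.06 -0.11 9.03 -0.008;1.2 -0.06 -0.11 9.03 -0.008;1.2 -0.06 -0.11 9.03 -0.008", "grip_force": 8}}

```text
t: 3.92
ee_pos: [511.6, -260.4, 201.5]
ee_rot: [-179.9, 0.1, 179.1]
wrist_force: [-0.2, -4.1, 4.0]
finger_gap: 17.9
```

Emit:
{"name": "step_arm", "arguments": {"series": "1.2 0 0 -1 0;1.2 0 0 -2 0;1.2 0 0 -3 0;1.2 0 0 -4 0;1.2 0 0 -5 0;1.2 0 0 -5 0"}}

```text
t: 4.68
ee_pos: [511.6, -260.4, 252.4]
ee_rot: [-179.9, 0.1, 179.1]
wrist_force: [0.5, -0.5, -5.3]
finger_gap: 18.0
```

```bash
python3 - <<'E'
from h import *
s=get_state();print(s["ee_pos"],s["wrist_force"],s["wrist_torque"])
c=camera("wrist");save(c,"pics/w2.png")
T=tool(s)@np.array(c["mount"]);W=pts(c,T);np.save("w2.npy",W)
for r in range(40,260,12): print(r,W[r,245:256:5].round().tolist())
E
```

```text
[ 511.64295534 -260.42314686  252.36825873] [ 0.46035737 -0.46837892 -5.26495143] [ 0.05756331 -0.05315079  0.00552013]
40 [[399.0, -264.0, 0.0], [399.0, -261.0, 2.0], [399.0, -257.0, 2.0]]
52 [[406.0, -264.0, 1.0], [406.0, -261.0, -0.0], [407.0, -257.0, 1.0]]
64 [[414.0, -265.0, 1.0], [414.0, -261.0, 1.0], [414.0, -258.0, 1.0]]
76 [[422.0, -265.0, 1.0], [422.0, -261.0, -0.0], [422.0, -258.0, 1.0]]
88 [[432.0, -263.0, 58.0], [432.0, -260.0, 59.0], [432.0, -258.0, 59.0]]
100 [[439.0, -263.0, 59.0], [439.0, -261.0, 59.0], [nan, nan, nan]]
112 [[445.0, -263.0, 59.0], [445.0, -261.0, 60.0], [445.0, -258.0, 60.0]]
124 [[451.0, -264.0, 58.0], [451.0, -261.0, 58.0], [451.0, -258.0, 59.0]]
136 [[458.0, -264.0, 59.0], [458.0, -261.0, 58.0], [458.0, -258.0, 58.0]]
148 [[461.0, -263.0, 80.0], [461.0, -261.0, 81.0], [461.0, -258.0, 81.0]]
160 [[467.0, -263.0, 82.0], [467.0, -261.0, 81.0], [468.0, -258.0, 81.0]]
172 [[470.0, -263.0, 96.0], [470.0, -261.0, 97.0], [470.0, -258.0, 96.0]]
184 [[473.0, -263.0, 106.0], [473.0, -260.0, 107.0], [473.0, -258.0, 107.0]]
196 [[478.0, -263.0, 106.0], [478.0, -261.0, 107.0], [478.0, -258.0, 107.0]]
208 [[483.0, -263.0, 107.0], [484.0, -261.0, 107.0], [484.0, -258.0, 107.0]]
220 [[490.0, -263.0, 105.0], [489.0, -261.0, 106.0], [489.0, -259.0, 107.0]]
232 [[495.0, -263.0, 107.0], [495.0, -261.0, 106.0], [495.0, -259.0, 107.0]]
244 [[501.0, -263.0, 107.0], [501.0, -261.0, 107.0], [500.0, -259.0, 108.0]]
256 [[507.0, -263.0, 107.0], [507.0, -261.0, 107.0], [507.0, -259.0, 107.0]]
```

View pics/w2.png

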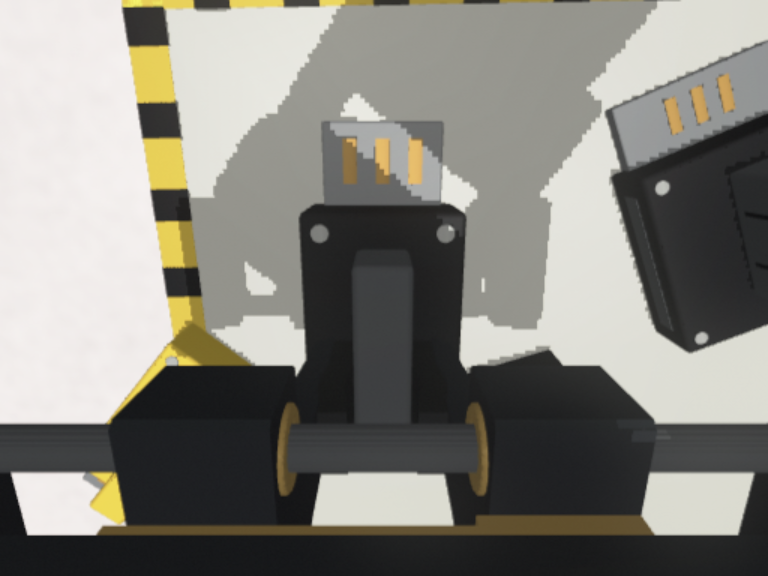

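Emit:
{"name": "step_arm", "arguments": {"series": "1.2 0 0 1.5 0;1.2 0 0 2.8 0;1.2 0 0 2.8 0"}}

```text
t: 5.1
ee_pos: [511.2, -260.2, 221.8]
ee_rot: [180.0, -0.1, 179.1]
wrist_force: [0.0, -0.3, -4.8]
finger_gap: 17.9
```

Emit:
{"name": "step_arm", "arguments": {"series": "1.2 0 0 0 0;1.2 0 0 0 0;1.2 0 0 0 0", "grip_force": 5.5}}

```text
t: 5.48
ee_pos: [511.3, -260.2, 222.1]
ee_rot: [180.0, -0.0, 179.1]
wrist_force: [-0.3, 0.3, -5.1]
finger_gap: 17.9
```

```bash
cat >> h.py <<'E'
def tilt(show=False):
    s=get_state();c=camera("wrist");T=tool(s)@np.array(c["mount"]);W=pts(c,T)
    # in frame: u = -toolx dir (pack +x), relative to TCP ; v=z rel to TCP
    tx=tool(s)[:3,0]; P=W[80:270,245:256].reshape(-1,3); P=P[~np.isnan(P[:,0])]
    u=-(P-s["ee_pos"])@tx; z=P[:,2]-s["ee_pos"][2]
    print("t",round(s["t"],2),s["ee_pos"].round(1),"F",s["wrist_force"].round(1))
    m=(z>-163)&(u>-45)&(u<-5)&(z<-125); 
    if m.sum()>20:
        m2=m&(z>np.polyval(np.polyfit(u[m],z[m],1),u)-3)
        p=np.polyfit(u[m2],z[m2],1); print("rib slope deg",np.degrees(np.arctan(p[0])).round(1))
    for a in range(-90,0,6):
        q=(u>=a)&(u<a+6)
        if q.sum(): print(a+3,np.median(z[q]).round(1),end=" | ")
    print(); return c,W
E
python3 -c "
from h import *
tilt()"
```

```text
t 5.47 [ 511.3 -260.2  222.1] F [-0.3  0.3 -5.1]
rib slope deg 7.5
-87 -221.3 | -81 -221.1 | -75 -203.5 | -69 -202.6 | -63 -201.7 | -57 -201.2 | -51 -199.6 | -45 -177.2 | -39 -151.3 | -33 -149.9 | -27 -149.1 | -21 -148.4 | -15 -147.7 | -9 -146.9 | -3 -146.0 |
```

Emit:
{"name": "step_arm", "arguments": {"series": "1.2 0 0 0 0;1.2 0 0 0 0", "grip_force": 5}}

```text
t: 5.78
ee_pos: [511.3, -260.2, 222.2]
ee_rot: [180.0, -0.0, 179.1]
wrist_force: [-0.5, -0.1, -5.1]
finger_gap: 17.6
```

```bash
python3 -c "
from h import *
tilt()"
```

```text
t 5.78 [ 511.3 -260.2  222.2] F [-0.5 -0.1 -5.1]
rib slope deg 7.4
-87 -221.0 | -81 -221.2 | -75 -203.7 | -69 -202.7 | -63 -201.9 | -57 -201.3 | -51 -199.3 | -45 -177.3 | -39 -151.2 | -33 -149.8 | -27 -149.2 | -21 -148.5 | -15 -147.5 | -9 -146.9 | -3 -146.1 |
```

Emit:
{"name": "step_arm", "arguments": {"series": "1.2 0 0 0 0;1.2 0 0 0 0", "grip_force": 4.2}}

```text
t: 6.08
ee_pos: [511.3, -260.2, 222.2]
ee_rot: [180.0, -0.0, 179.1]
wrist_force: [0.0, 0.1, -4.3]
finger_gap: 18.1
```

```bash
python3 -c "
from h import *
tilt()"
```

```text
t 6.08 [ 511.3 -260.2  222.2] F [ 0.   0.1 -4.3]
rib slope deg 14.3
-87 -221.2 | -81 -221.2 | -75 -221.2 | -69 -213.3 | -63 -211.6 | -57 -210.1 | -51 -208.7 | -45 -185.1 | -39 -157.0 | -33 -154.9 | -27 -153.4 | -21 -152.0 | -15 -150.5 | -9 -148.8 | -3 -147.3 |
```

```bash
python3 -c "
from h import *
rel(621.9,166.1,310,167.3)"
```

```text
t 6.125 cm [-10.38  42.8   -8.79] roll rad 0.206 rot [ 1.7999e+02 -4.0000e-02  1.7910e+02]
```

Emit:
{"name": "step_arm", "arguments": {"series": "1.2 0 0 0 0;1.2 0 0 -1 0;1.2 0 0 -3 0;1.2 0 0 -6 0;1.2 0 0 -9 0;1.2 0 0 -9 0", "grip_force": 15}}

```text
t: 6.88
ee_pos: [511.6, -260.3, 314.6]
ee_rot: [-179.8, 0.2, 179.1]
wrist_force: [0.1, -0.8, -5.9]
finger_gap: 18.0
```

```bash
python3 -c "
from h import *
tilt()
rel(621.9,166.1,312,167.3)"
```

```text
t 6.88 [ 511.6 -260.3  314.6] F [ 0.1 -0.8 -5.9]
rib slope deg 14.5
-87 -313.6 | -81 -313.5 | -75 -313.7 | -69 -213.6 | -63 -211.7 | -57 -210.2 | -51 -208.7 | -45 -185.1 | -39 -157.2 | -33 -155.1 | -27 -153.6 | -21 -151.9 | -15 -150.7 | -9 -148.9 | -3 -147.5 | 
t 6.925 cm [-1.039e+01  4.280e+01  3.000e-02] roll rad 0.206 rot [-1.7995e+02  3.0000e-02  1.7909e+02]
```

Pack held tilted 14.5°, tongue down. Transport to above the dock.

Emit:
{"name": "step_arm", "arguments": {"series": "1.2 -0.5 2 0 0.01;1.2 -1.5 6 0 0.03;1.2 -2.7 11 0 0.05;1.2 -3.9 16 0 0.08;1.2 -5.1 21 0 0.1;1.2 -6.3 26 0 0.12;1.2 -7.5 31 0 0.15;1.2 -8.7 36 0 0.17;1.2 -9.7 40 0 0.19;1.2 -10.2 42 0 0.2;1.2 -10.4 42.8 0 0.206;1.2 -10.4 42.8 0 0.206;1.2 -10.4 42.8 0 0.206"}}

```text
t: 8.55
ee_pos: [622.0, 165.2, 312.0]
ee_rot: [-179.9, 0.0, 167.2]
wrist_force: [-0.5, 0.3, -5.8]
finger_gap: 18.0
```

```bash
python3 - <<'E'
from h import *
c,W=tilt();save(c,"pics/w3.png")
s=get_state()
X,Y,Z=[W[...,i] for i in range(3)]
e=np.array([np.cos(np.radians(-12.7)),np.sin(np.radians(-12.7))]);
for nm,z0,z1 in [("house",48,62),("lip",33,42),("floor",4,13),("rim",18,30)]:
    m=(X>420)&(X<700)&(Y>90)&(Y<260)&(Z>z0)&(Z<z1)
    n,l,st,_=cv2.connectedComponentsWithStats(m.astype(np.uint8)); k=1+np.argmax(st[1:,4]);m=l==k
    print(nm,rect(W[m][:,:2]),np.median(Z[m]).round(1),m.sum())
    d=W[m][:,:2]-[578,176]; print("  dx",np.percentile(d@e,[1,99]).round(1),"dy",np.percentile(d@[-e[1],e[0]],[1,99]).round(1))
E
```

```text
t 8.55 [622.  165.2 312. ] F [-0.5  0.3 -5.8]
rib slope deg 14.4
-87 -303.5 | -81 -303.5 | -75 -303.4 | -69 -213.6 | -63 -211.8 | -57 -210.2 | -51 -208.7 | -45 -185.1 | -39 -157.2 | -33 -155.0 | -27 -153.5 | -21 -151.9 | -15 -150.4 | -9 -148.9 | -3 -147.4 | 
house (array([497.9, 194.3]), 100.4, 25.3, 77.1) 55.3 5796
  dx [-94.1 -69.9] dy [-48.1  48.7]
lip (array([522., 189.]), 96.7, 27.2, 77.5) 38.4 4651
  dx [-70.2 -44.3] dy [-46.4  47.3]
floor (array([562.9, 180. ]), 75.7, 59.8, 77.2) 8.5 2494
  dx [-45.5  12.3] dy [-36.9  38. ]
rim (array([602.8, 215.4]), 120.3, 11.8, -12.5) 25.8 1296
  dx [-44.1  71.5] dy [38.1 49.6]
```

View pics/w3.png

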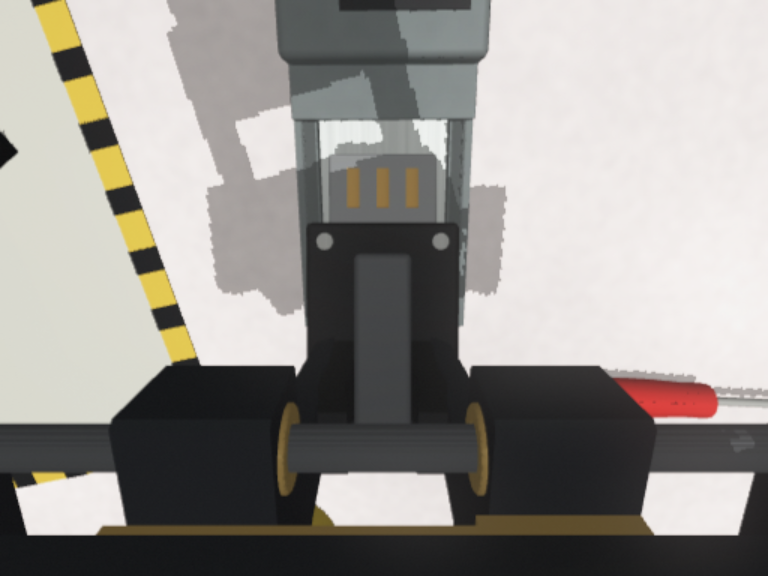

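```bash
python3 -c "
from h import *
rel(611.3,169.0,233.5,167.3)"
```

```text
t 8.6 cm [1.13 0.14 7.86] roll rad -0.001 rot [-1.7994e+02  2.0000e-02  1.6723e+02]
```

Emit:
{"name": "step_arm", "arguments": {"series": "1.2 1.13 0.14 1.5 0;1.2 1.13 0.14 4 0;1.2 1.13 0.14 6.5 0;1.2 1.13 0.14 7.5 0;1.2 1.13 0.14 7.85 0;1.2 1.13 0.14 7.85 0;1.2 1.13 0.14 7.85 0"}}

```text
t: 9.48
ee_pos: [611.5, 169.0, 234.5]
ee_rot: [-180.0, 0.1, 167.2]
wrist_force: [0.1, 0.8, -5.8]
finger_gap: 17.9
```

```bash
cat >> h.py <<'E'
def chk(n):
    c,W=tilt();save(c,n);s=get_state();e=np.array([.9755,-.2198])
    d=s["ee_pos"][:2]-[576.2,176.9];print("TCP in dock x,y",(d@e).round(1),(d@[.2198,.9755]).round(1))
    return c,W
E
python3 - <<'E'
from h import *
chk("pics/w4.png")
c=camera("scene");cv2.imwrite("pics/s4.png",cv2.resize(c["image"][100:220,250:400,::-1],None,fx=5,fy=5,interpolation=cv2.INTER_CUBIC))
E
```

```text
t 9.47 [611.5 169.  234.5] F [ 0.1  0.8 -5.8]
rib slope deg 14.4
-87 -195.8 | -81 -196.6 | -75 -226.1 | -69 -213.5 | -63 -211.9 | -57 -210.4 | -51 -208.9 | -45 -185.1 | -39 -157.1 | -33 -155.0 | -27 -153.5 | -21 -151.9 | -15 -150.5 | -9 -148.9 | -3 -147.4 | 
TCP in dock x,y 36.1 0.0
```

View pics/w4.png

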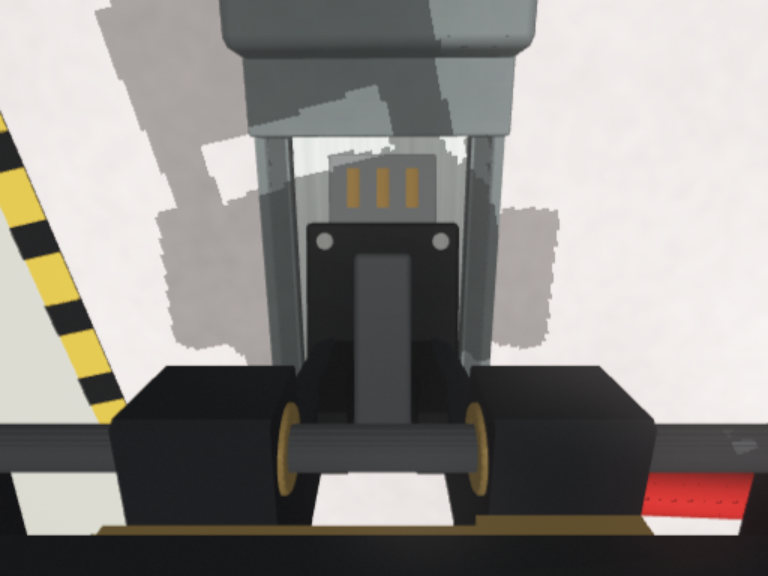

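View pics/s4.png

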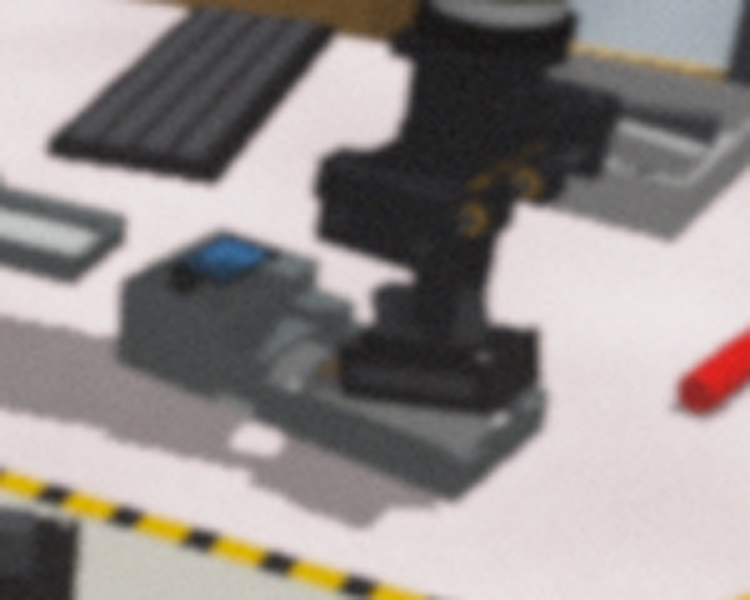

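Emit:
{"name": "step_arm", "arguments": {"series": "1.2 0.6 0 0 0;1.2 1.4 0 0 0;1.2 2.1 0 0 0;1.2 2.5 0 0 0;1.2 2.5 0 0 0;1.2 2.5 0 0.2 0;1.2 2.5 0 0.3 0"}}

```text
t: 10.45
ee_pos: [587.1, 174.4, 231.0]
ee_rot: [-180.0, 0.1, 167.2]
wrist_force: [0.5, 0.5, -5.1]
finger_gap: 17.8
```

```bash
python3 - <<'E'
from h import *
chk("pics/w5.png")
E
```

```text
t 10.45 [587.1 174.4 231. ] F [ 0.5  0.5 -5.1]
rib slope deg 14.3
-81 -177.5 | -75 -192.5 | -69 -192.6 | -63 -192.7 | -57 -192.7 | -51 -208.4 | -45 -185.1 | -39 -157.2 | -33 -155.1 | -27 -153.5 | -21 -152.0 | -15 -150.6 | -9 -149.0 | -3 -147.4 | 
TCP in dock x,y 11.2 0.0
```

View pics/w5.png

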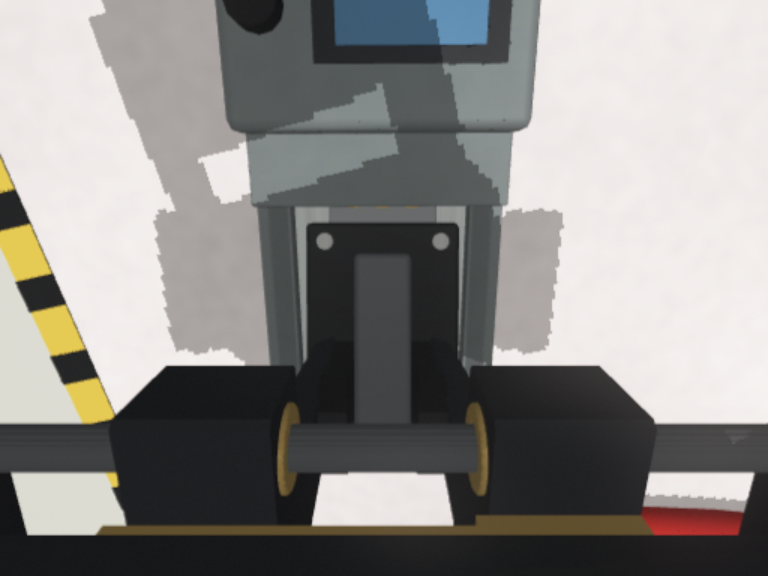

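Emit:
{"name": "step_arm", "arguments": {"series": "1.2 -0.12 0 0.2 0;1.2 -0.25 0 0.35 0;1.2 -0.46 0 0.62 0;1.2 -0.66 0 0.88 0;1.2 -0.85 0 1.15 0;1.2 -0.85 0 1.15 0", "grip_force": 7}}

```text
t: 11.25
ee_pos: [595.4, 172.5, 219.0]
ee_rot: [-179.9, 0.0, 167.2]
wrist_force: [1.3, 0.1, -3.6]
finger_gap: 17.9
```

```bash
python3 - <<'E'
from h import *
chk("pics/w6.png")
E
```

```text
t 11.25 [595.4 172.5 219. ] F [ 1.3  0.1 -3.6]
rib slope deg 5.5
-81 -180.7 | -75 -180.7 | -69 -180.7 | -63 -180.8 | -57 -200.6 | -51 -179.4 | -45 -177.2 | -39 -151.5 | -33 -150.5 | -27 -149.9 | -21 -149.5 | -15 -148.9 | -9 -148.4 | -3 -148.0 | 
TCP in dock x,y 19.6 -0.0
```

View pics/w6.png

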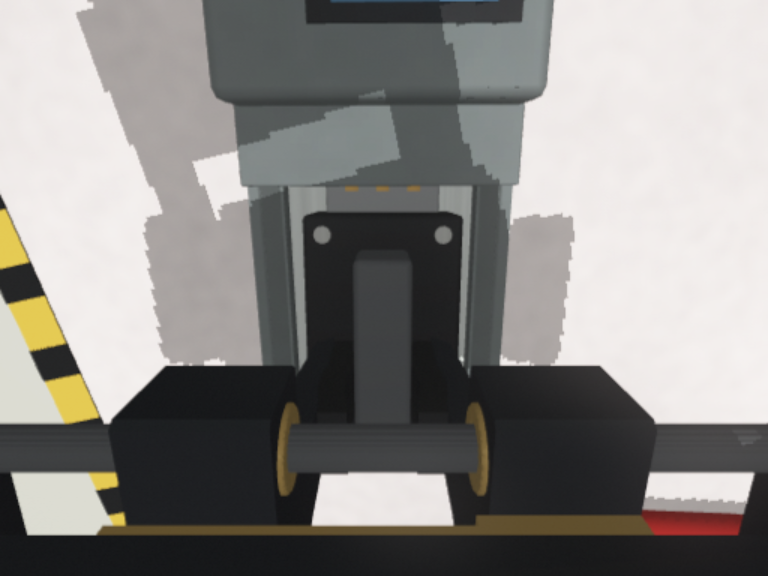

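Emit:
{"name": "step_arm", "arguments": {"series": "1.2 -0.16 0 0.25 0;1.2 -0.32 0 0.5 0;1.2 -0.45 0 0.75 0;1.2 -0.5 0 0.9 0;1.2 -0.5 0 0.95 0;1.2 -0.5 0 0.95 0"}}

```text
t: 12.05
ee_pos: [600.3, 171.4, 211.0]
ee_rot: [-179.9, 0.1, 167.2]
wrist_force: [-3.4, -1.1, 8.0]
finger_gap: 17.7
```

```bash
python3 - <<'E'
from h import *
chk("pics/w7.png")
E
```

```text
t 12.05 [600.3 171.4 211. ] F [-3.4 -1.1  8. ]
rib slope deg 1.0
-81 -172.7 | -75 -172.5 | -69 -172.7 | -63 -194.6 | -57 -193.7 | -51 -172.7 | -45 -166.6 | -39 -146.7 | -33 -146.7 | -27 -146.6 | -21 -146.6 | -15 -146.8 | -9 -146.6 | -3 -146.6 | 
TCP in dock x,y 24.7 -0.1
```

Flat: the rib top is at z≈64.4, expected 64. Release and rise.

Emit:
{"name": "step_arm", "arguments": {"series": "2.5 0 0 0 0;4 0 0 0 0;4 0 0 0 0;4 0 0 -0.5 0;4 0 0 -3 0;4 0 0 -7 0;4 0 0 -11 0;4 0 0 -13 0;4 0 0 -13 0"}}

```text
t: 13.22
ee_pos: [600.2, 171.6, 342.5]
ee_rot: [-180.0, 0.2, 167.2]
wrist_force: [0.2, -0.5, -1.2]
finger_gap: 40.3
```

```bash
python3 - <<'E'
from h import *
c,W=chk("pics/w8.png")
X,Y,Z=[W[...,i] for i in range(3)]
e=np.array([.9755,-.2198]);n=np.array([.2198,.9755]);P=W[...,:2]-[576.2,176.9];dx=P@e;dy=P@n
for nm,z0,z1 in [("rib",58,72),("body",34.5,42)]:
    m=(dx>-41)&(dx<75)&(abs(dy)<36)&(Z>z0)&(Z<z1)
    A=np.c_[dx[m],dy[m],np.ones(m.sum())];f=np.linalg.lstsq(A,Z[m],rcond=None)[0]
    print(nm,m.sum(),"z",np.median(Z[m]).round(1),"dx",np.percentile(dx[m],[1,99]).round(1),"dy",np.percentile(dy[m],[1,99]).round(1),"slopes deg",np.degrees(f[:2]).round(2))
c=camera("top");cv2.imwrite("pics/t8.png",cv2.resize(c["image"][80:220,100:300,::-1],None,fx=3.5,fy=3.5))
E
```

```text
t 13.22 [600.2 171.6 342.5] F [ 0.2 -0.5 -1.2]
-87 -304.0 | -81 -304.2 | -75 -304.3 | -69 -304.6 | -63 -326.2 | -57 -325.4 | -51 -304.1 | -45 -302.0 | -39 -278.1 | -33 -278.0 | -27 -278.2 | -21 -278.0 | -15 -278.2 | -9 -278.0 | -3 -278.2 | 
TCP in dock x,y 24.5 0.1
rib 1413 z 64.3 dx [-18.1  40.7] dy [-8.   9.6] slopes deg [0.18 0.18]
body 3933 z 38.4 dx [-29.8  58. ] dy [-26.6  28.3] slopes deg [ 0.05 -0.  ]
```

View pics/w8.png

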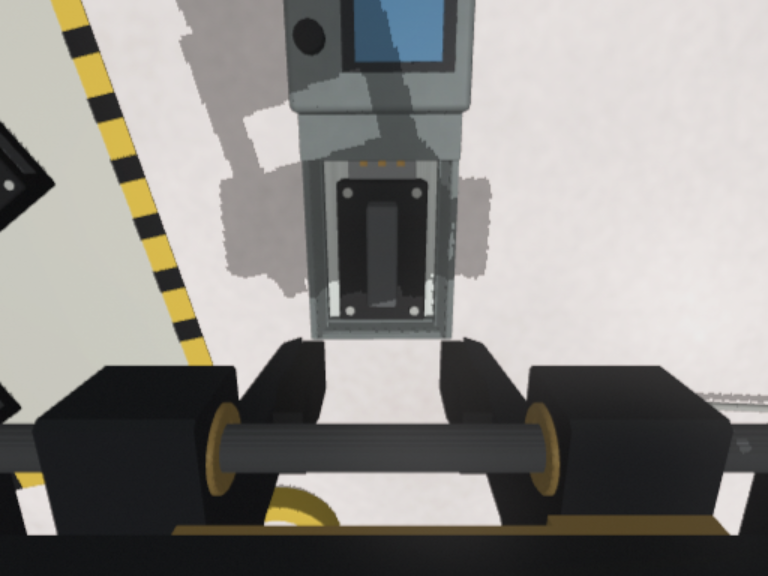

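The pack (382,250) lies flat and centred in the bay, with its tongue under the lip. The gripper is clear, so I'm handing in.

```bash
python3 -c "
from h import *
print(hand_in())"
```

```text
the job is handed in; nothing more can be done
None
```

The slim tongued pack is loaded in the larger power unit's bay, and I handed the job in at about 13.3 s (limit 38 s). I gripped its rib off-centre so it hung about 14° tongue-down. I then slid the tongue under the lip, swung the other end down until the pack lay flat, let go and rose clear.

- **Seating:** the last wrist-camera check put the body top at z≈38.4 mm and the rib top at about 64.3 mm; flat on the bay floor would be 38 and 64. The tilt was under 0.2°, and the body lay between about x −30 and 58 in dock coordinates, so the tongue is about 18 mm under the lip.
- **Forces:** the highest wrist force shown at the end of a move was about 9 N, while the pack was being pressed flat. I did not read the force during the moves.
- **Disagreement:** the top and wrist cameras differed by about 2 mm on where the dock is along its length. I used the wrist camera's figure.
- **Other packs:** I did not touch the wide, plain or yellow packs, but I did not check their positions again at the end.

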